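# Hang the ear defenders over the rail

## Robot

A 7-joint arm with a two-finger parallel gripper is mounted at the origin on the work surface. World frame = base frame: x ahead of the robot, y to its left, z up, the work surface at z = 0. Lengths are in m, angles in rad, forces in N, time in s.
With the tool pointing down it reaches from about 0.425 to 0.875 m from the base axis. Payload 8.4 kg.
Tool frame: the origin (TCP) lies at the very end of the fingers, on their centre line; the grasp point (between the pads) lies 19 mm behind it; z points along the fingers, y is the direction in which the jaws open and shut (so a half turn about z gives the same grasp; the last joint's range is limited). The gripper opens to 87 mm and grips with 3 to 60 N. Pads are 19 mm wide; open, the fingers measure 117 mm over their backs; the gripper's body (75 mm by 190 mm) begins 51 mm behind the grasp point.
Start: joints at [-1.301, 0.333, 0.04, 1.465, -0.013, 1.343, -0.059], TCP at [0.234, 0.606, 0.223] pointing down, gripper open.
Joint ranges: [-2.58, 2.58], [-0.38, 2.09], [-1.3, 1.39], [0.25, 2.4], [-1.5, 4.64], [0.08, 2.09], [-2.65, 2.65]. Speed limits (rad/s): [2.22, 2.22, 2.79, 2.79, 3.14, 3.14, 3.14].

## Interface

Orientations are given as a rotation vector (axis times angle).
In Python, from bench import manip gives the robot as it stands.
- The arm moves only by the tool step_arm, never from a script. Its argument "targets" is a list that holds one entry, the list of rows, each a list of 5 numbers: the gripper's target within -1 to 1 (fully open at 1, half-way at 0, shut at -1), then the shift along the tool's x, y, z scaled (see below), then the turn about the tool's z scaled (see below). In form: [[[jaw, dx, dy, dz, spin], ...]]. A call has 1 to 10 rows; each row shifts and turns the commanded pose from where the row before left it, along the tool's axes as they then stand; what a row does not reach is not made up. The controller multiplies each number of a shift by 0.25 m and each number of a turn by 60 degrees. A row lasts 1/10 s, in which the tool goes at most 50 mm and 8.59 degrees, less where a joint would pass 70% of its speed; a pose out of reach is approached as far as the arm can. A call with a number of a shift or a turn outside -1 to 1 is refused whole. A call with a gripper value outside its range is refused whole. The fingers move at their own pace and stop on an object; "grip_force" is the grip in N (left out, the last holds). Time passes only in rows, so rows that do not move let the fingers close. It gives the time, the measured TCP pose, the force and the opening at its end, in the units of the state.
- manip.read_state(): the state, without advancing time (a new reading comes with each control period).
- manip.capture(name): name is "scene" or "top" or "wrist"; returns a dict with "img" (480x640x3 uint8, blue, green, red), "range_z" (480x640 float32, m along the optical axis (not along the pixel's ray), 0 where there is no reading), "intrinsics" (3x3 intrinsics, pixels), "dist" ([k1, k2, p1, p2, k3] as OpenCV has them; the pictures are not rectified), "R" (3x3) and "t" (3): a world point X has camera coordinates R X + t. Camera axes: x right, y down, z forward; pixel columns grow to the right and rows downward; lengths in m; the calibration is good to about 2 mm. A picture is of the moment at which its call begins.
- manip.hand_in(): hands the job in, once; it reports no verdict.
The state is a dict: "time": time; "q": joint angles; "qvel": joint speeds; "joint_efforts": joint torques, N m; "ee_pos": TCP position; "orientation": TCP orientation; "wrist_force": force on the tool from outside, world axes, zero at the start; "torque": the same for the moment, N m; "gripper_width": finger opening in m.
Only numpy, scipy, OpenCV 4.12 (cv2) and the standard library are available. Lean on these libraries where they do the work, as an engineer would, in place of code of your own. Each camera call takes 0.05 s, during which the arm holds its last target.

## Task

Hang the two pairs of ear defenders standing on the bench over the steel rail, each with its headband across the bar and one cup on either side, next to the pair that already hangs there. All three must end up hanging still between the rail's posts without touching one another. Lower each pair onto the bar rather than dropping it, and leave everything else, including the pair already hanging, where it is.

Things in the scene. Friction and masses are not known exactly. Their poses are not given: they have to be found in the camera images.
- large_crown (a point): The larger pair, standing on its cups: black ear defenders, 145 mm high, 168 mm across the cups (x), cups 74 mm wide (y), 86 tall, 60 clear between them; padded headband 30 wide (y), 18 thick, level 25 mm at its top then curving down; rigid, about 260 g. Point: middle of the headband's top part, 9 mm below its top, 136 mm above the cups' underside. z up; same after a half turn.
- slim_crown (a point): The slimmer pair, standing on its cups: black ear defenders, 128 mm high, 134 mm across the cups (x), cups 66 mm wide (y), 76 tall, 56 clear between them; padded headband 26 wide (y), 18 thick, level 25 mm at its top then curving down; rigid, about 180 g. Point: middle of the headband's top part, 9 mm below its top, 119 mm above the cups' underside. z up; same after a half turn.
- hung_crown (a point): The pair hanging on the rail, loose: black ear defenders, 140 mm high, 152 mm across the cups (x), cups 70 mm wide (y), 80 tall, 58 clear between them; padded headband 28 wide (y), 18 thick, level 25 mm at its top then curving down; rigid, about 220 g. Point: middle of the headband's top part, 9 mm below its top, 131 mm above the cups' underside. z up; same after a half turn.
- rail_mid (a point): Steel rail fixed to the bench: a level bar 16 mm in diameter along y between two posts of the same tube. Point: the middle of the bar, on its axis, 142 mm above the bench; x is level, across the bar, away from the robot. The posts stand 215 mm either side of it along y, with corners of 20 mm radius, on flanges 50 mm across; nothing stands under the bar.
- flux_mid (a point): Tall white squeeze bottle with a red nozzle, 68 mm diameter, 235 mm high, standing loose; its centre, half-way up.
- patina_mid (a point): Tall amber bottle with a black cap, 72 mm diameter, 225 mm high, standing loose; its centre, half-way up.
- solder_mid (a point): Spool of solder, 64 mm diameter, 50 mm high, standing loose; its centre.
- tub_mid (a point): Lidded plastic tub 118 x 168 x 78 mm (x, y, z), loose; its centre.
- wax_mid (a point): Round tin, 84 mm diameter, 75 mm high, loose; its centre.
- pliers_mid (a point): Running pliers with red handles lying flat, about 200 mm along x, 70 mm wide, 18 mm high, loose; about their middle.
- houses_mid (a point): Piece of driftwood with four little glass houses standing on it, 190 mm along y, 65 mm deep, up to 122 mm high, loose and fragile; its middle, 50 mm above the bench.
Not all that is in view belongs to the job. What is shaped like the part that bears slim_crown but yellow is not meant. Leave any orange or red look-alike of the part that bears large_crown alone.

How it is judged:
On the way, in this order (a step that is already met when the one before it is completed fails the run):
1. one of the two pairs hangs over the bar, let go (((z of large_crown in the frame of rail_mid between 0.01 and 0.026 m and x of large_crown in the frame of rail_mid between -0.03 and 0.03 m and y of large_crown in the frame of rail_mid between -0.175 and 0.175 m and angle between large_crown's own z axis and vertical below 0.3 rad and angle between the x axis of large_crown and the x axis of rail_mid, either way round below 0.3 rad and contact force between large and rail above 0.3 N and contact force between the fingers and large below 0.01 N) or (z of slim_crown in the frame of rail_mid between 0.01 and 0.026 m and x of slim_crown in the frame of rail_mid between -0.03 and 0.03 m and y of slim_crown in the frame of rail_mid between -0.175 and 0.175 m and angle between slim_crown's own z axis and vertical below 0.3 rad and angle between the x axis of slim_crown and the x axis of rail_mid, either way round below 0.3 rad and contact force between slim and rail above 0.3 N and contact force between the fingers and slim below 0.01 N))), for 0.2 s.
2. both pairs hang over the bar, let go (z of large_crown in the frame of rail_mid between 0.01 and 0.026 m and x of large_crown in the frame of rail_mid between -0.03 and 0.03 m and y of large_crown in the frame of rail_mid between -0.175 and 0.175 m and angle between each of large_crown, slim_crown's own z axis and vertical below 0.3 rad and angle between the x axis of each of large_crown, slim_crown and the x axis of rail_mid, either way round below 0.3 rad and contact force between each of large, slim and rail above 0.3 N and contact force between the fingers and large below 0.01 N and z of slim_crown in the frame of rail_mid between 0.01 and 0.026 m and x of slim_crown in the frame of rail_mid between -0.03 and 0.03 m and y of slim_crown in the frame of rail_mid between -0.175 and 0.175 m and contact force between the fingers and slim below 0.01 N), for 0.2 s.
At the end, for the whole second after the job is handed in: Both pairs hang still on the bar by the headband (its middle within 30 mm across the bar), a cup each side, upright and square to the bar within 0.3 rad, middles within 175 mm of the bar's middle; the pair already there still hangs within 30 mm of its place; no two pairs touch (z of large_crown in the frame of rail_mid between 0.01 and 0.026 m and x of large_crown in the frame of rail_mid between -0.03 and 0.03 m and y of large_crown in the frame of rail_mid between -0.175 and 0.175 m and angle between each of large_crown, slim_crown, hung_crown's own z axis and vertical below 0.3 rad and angle between the x axis of each of large_crown, slim_crown, hung_crown and the x axis of rail_mid, either way round below 0.3 rad and contact force between each of large, slim, hung and rail above 0.3 N and linear speed of each of large, slim below 0.03 m/s and angular speed of each of large, slim below 0.3 rad/s and z of slim_crown in the frame of rail_mid between 0.01 and 0.026 m and x of slim_crown in the frame of rail_mid between -0.03 and 0.03 m and y of slim_crown in the frame of rail_mid between -0.175 and 0.175 m and z of hung_crown in the frame of rail_mid between 0.01 and 0.026 m and x of hung_crown in the frame of rail_mid between -0.03 and 0.03 m and y of hung_crown in the frame of rail_mid between -0.2 and 0.2 m and distance of hung_crown from where it was at the start of the episode below 0.03 m and contact force between large and slim below 0.01 N and contact force between each of large, slim and hung below 0.01 N).
It fails at once if something else on the bench is shifted by more than 30 mm or tipped (distance of any of flux_mid, patina_mid, solder_mid, tub_mid, wax_mid, pliers_mid, houses_mid from where it was at the start of the episode above 0.03 m or angle between any of flux_mid, patina_mid, solder_mid, tub_mid, wax_mid, pliers_mid, houses_mid's own z axis and vertical above 0.5 rad).
It fails at once if the pair already hanging is shifted by more than 40 mm (distance of hung_crown from where it was at the start of the episode above 0.04 m).
It fails at once if the larger pair is dropped (falls free by more than about 30 mm) (linear speed of large above 0.75 m/s and contact force between the fingers and large below 0.01 N).
It fails at once if the slimmer pair is dropped (falls free by more than about 30 mm) (linear speed of slim above 0.75 m/s and contact force between the fingers and slim below 0.01 N).
It also fails if it takes over 61 s, if anything falls off the work surface, if the arm or the gripper's body presses on something with over 40 N, if the wrist force passes 120 N, or if a joint passes its speed limit or range.

## Working session

There is one attempt and no reset: what is moved stays moved. The work goes in short steps, Python scripts to look and compute and a tool call to move; the robot and the scene stay as the last step left them, time stands still between calls to the robot, and variables do not carry over. Pictures are saved under pics/ and viewed, and the job is handed in when it is done.

Besides the shell and the picture viewer there is one more tool, called after "Request:" as name(argument=value, ...) on one line, values as JSON. step_arm: Moves the arm, as the interface text tells. Its arguments: {"type":"object","properties":{"targets":{"type":"array","items":{"type":"array","items":{"type":"array","items":{"type":"number"}}}},"grip_force":{"type":"number"}},"required":["targets"]}

```bash
mkdir -p pics; cat > h.py <<'E'
import numpy as np,cv2,pickle
from bench import manip
def cap(n,tag):
    c=manip.capture(n); pickle.dump(c,open(f'pics/{tag}.pkl','wb')); cv2.imwrite(f'pics/{tag}.png',c['img']); return c
def pts(c):
    h,w=c['range_z'].shape
    u,v=np.meshgrid(np.arange(w),np.arange(h))
    p=cv2.undistortPoints(np.stack([u,v],-1).reshape(-1,1,2).astype(np.float32),np.array(c['intrinsics'],float),np.array(c['dist'],float)).reshape(h,w,2)
    z=c['range_z']; X=np.stack([p[...,0]*z,p[...,1]*z,z],-1)
    W=(X-np.array(c['t']).ravel())@np.array(c['R']); W[z==0]=np.nan
    return W
E
python3 - <<'E'
from h import *
for n in ['scene','top','wrist']:
    c=cap(n,n+'0'); print(n,np.array(c['R']).round(2).tolist(),(-np.array(c['R']).T@np.array(c['t']).ravel()).round(3))
s=manip.read_state(); print(s)
E
```

```text
scene [[0.07, 1.0, 0.01], [0.53, -0.03, -0.85], [-0.85, 0.06, -0.53]] [ 1.707 -0.092  0.87 ]
top [[-0.02, -1.0, 0.01], [-0.99, 0.02, -0.17], [0.17, -0.01, -0.99]] [0.329 0.009 1.284]
wrist [[0.36, 0.93, -0.0], [0.9, -0.35, 0.26], [0.24, -0.1, -0.96]] [0.168 0.633 0.384]
{'time': 0.15, 'q': array([-1.30118078,  0.33377338,  0.03985865,  1.46603766, -0.01343086,
        1.34331404, -0.05847257]), 'qvel': array([ 1.54598022e-04, -2.99092958e-03,  4.95344346e-04, -3.27531087e-03,
        4.33637157e-04, -9.28612400e-06, -9.91611162e-04]), 'joint_efforts': array([ 2.77470135e-03, -6.56843305e+01,  1.33724503e+00, -4.04113448e+01,
       -5.95125603e-02,  4.17912821e-02,  6.80127664e-05]), 'ee_pos': array([0.23420295, 0.60595499, 0.22186228]), 'orientation': array([-5.75990398e-01, -3.08815062e+00,  1.96876335e-03]), 'wrist_force': array([-0.28774034, -0.57684202,  0.19845427]), 'torque': array([-0.00954498, -0.00015518, -0.00727893]), 'gripper_width': 0.08682008887082823}
```

View pics/scene0.png

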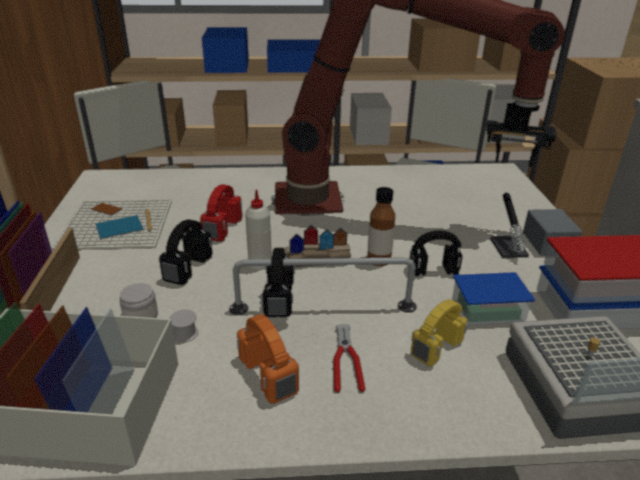

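View pics/top0.png

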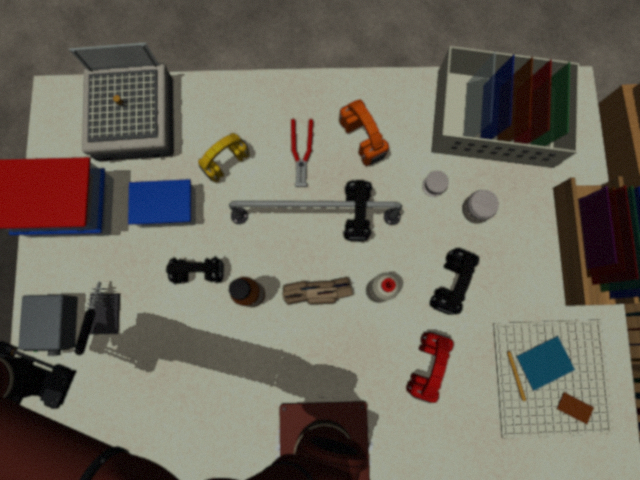

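View pics/wrist0.png

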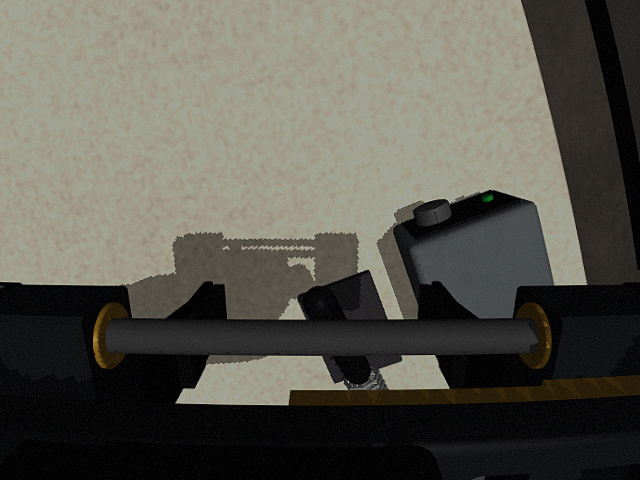

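Top view: candidate black pairs at (195,270) and (455,280), plus the hung pair at (358,210). The yellow (223,157), orange (363,130) and red (430,367) ones are decoys. Next I measure them.

```bash
python3 - <<'E'
from h import *
for t in ['top0','scene0']:
    c=pickle.load(open(f'pics/{t}.pkl','rb')); W=pts(c); im=c['img']
    hsv=cv2.cvtColor(im,cv2.COLOR_BGR2HSV)
    boxes={'top0':{'left':(160,250,230,292),'right':(425,240,485,320),'hung':(338,172,378,248)},'scene0':{'left':(408,225,466,282),'right':(155,215,216,290),'hung':(260,245,296,320)}}[t]
    for n,(a,b,e,d) in boxes.items():
        P=W[b:d,a:e].reshape(-1,3); v=hsv[b:d,a:e,2].ravel()
        m=(v<75)&(P[:,2]>0.02)&(P[:,2]<.3)
        P=P[m]; top=np.nanmax(P[:,2]); top=np.percentile(P[:,2],99)
        Q=P[P[:,2]>top-0.012]
        r=cv2.minAreaRect(P[:,:2].astype(np.float32)*1000)
        print(t,n,len(P),'top',top.round(4),'crown',Q[:,:2].mean(0).round(4),len(Q),'rect',r, Q[:,:2].min(0).round(3),Q[:,:2].max(0).round(3))
    # bar
    if t=='top0':
        m=np.zeros(im.shape[:2],bool); m[195:222,228:405]=1
        P=W[m]; P=P[(P[:,2]>0.135)&(P[:,2]<.155)]; print('bar',len(P),P.mean(0),np.percentile(P,[1,50,99],axis=0))
        v=hsv
c=pickle.load(open('pics/top0.pkl','rb'))['img']
cv2.imwrite('pics/crop1.png',np.hstack([cv2.resize(c[230:330,150:250],(400,400),interpolation=2),cv2.resize(c[230:330,410:510],(400,400),interpolation=2)]))
E
```

```text
top0 left 1052 top 0.131 crown [0.4694 0.3245] 302 rect ((462.46441650390625, 295.82977294921875), (201.17498779296875, 85.7467041015625), 78.59776306152344) [0.401 0.205] [0.483 0.371]
top0 right 1606 top 0.1485 crown [ 0.4245 -0.3573] 398 rect ((424.02325439453125, -354.72821044921875), (73.73640441894531, 169.1649932861328), 66.7802505493164) [ 0.378 -0.386] [ 0.469 -0.326]
top0 hung 1244 top 0.1709 crown [ 0.6159 -0.1041] 347 rect ((613.9972534179688, -105.62552642822266), (70.74340057373047, 151.02825927734375), 86.67261505126953) [ 0.57  -0.119] [ 0.662 -0.089]
bar 1003 [0.62007736 0.01683633 0.14814644] [[ 0.60815193 -0.20295305  0.13843644]
 [ 0.62007846  0.02669543  0.14850296]
 [ 0.63233517  0.21496197  0.15425503]]
scene0 left 1229 top 0.1275 crown [0.4879 0.3181] 211 rect ((519.8204956054688, 279.21331787109375), (115.2885513305664, 250.1484375), 38.48152160644531) [0.453 0.212] [0.637 0.369]
scene0 right 2137 top 0.1439 crown [ 0.4384 -0.3599] 202 rect ((399.21697998046875, -344.72784423828125), (77.06663513183594, 246.7176513671875), 69.81334686279297) [ 0.392 -0.386] [ 0.475 -0.333]
scene0 hung 1747 top 0.168 crown [ 0.6318 -0.1063] 223 rect ((552.4692993164062, -96.79150390625), (77.23457336425781, 299.8625793457031), 85.415283203125) [ 0.585 -0.121] [ 0.669 -0.092]
```

View pics/crop1.png

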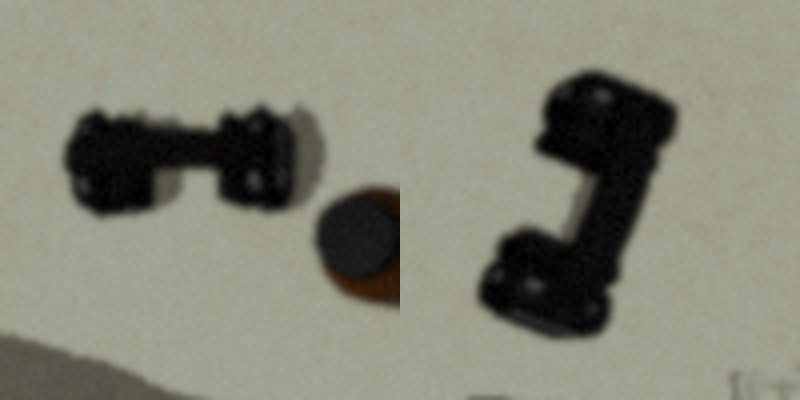

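Left black (195,270): top height 0.128–0.131 m, so it fits the slim pair (128 mm). Right black (455,280): top 0.145–0.148 m and rectangle 74×169 mm, so it fits the large pair. The enlarged crop confirms both are black. Now I refine the slim pair, the bar and the neighbours.

```bash
python3 - <<'E'
from h import *
c=pickle.load(open('pics/top0.pkl','rb')); W=pts(c); im=c['img']
def comp(box,zlo,zhi,vmax=75):
    a,b,e,d=box; m=np.zeros(im.shape[:2],bool); m[b:d,a:e]=1
    return m&(W[...,2]>zlo)&(W[...,2]<zhi)&(im.max(-1)<vmax)
for n,box,top in [('slim',(160,250,228,292),.128),('large',(425,240,485,320),.145),('hung',(338,172,378,248),.167)]:
    m=comp(box,.02,.3).astype(np.uint8)
    k,l,s,_=cv2.connectedComponentsWithStats(m); i=1+np.argmax(s[1:,4]); P=W[l==i]
    if n=='slim': P=P[P[:,1]>.24]
    print(n,[np.round(x,1) for x in cv2.minAreaRect(P[:,:2].astype(np.float32)*1000)])
    for lo in (.012,.03):
        Q=P[(P[:,2]>top-lo)]
        print('  band',cv2.minAreaRect(Q[:,:2].astype(np.float32)*1000), np.median(Q,0).round(4),len(Q), np.percentile(Q[:,2],[50,95]))
        d=Q[:,:2]-Q[:,:2].mean(0); w,v=np.linalg.eigh(d.T@d); print('  dir',np.degrees(np.arctan2(v[1,1],v[0,1])))
for n,box,zl in [('patina',(222,268,270,312),.2),('flux',(364,268,408,306),.17),('houses',(280,272,358,308),.03)]:
    a,b,e,d=box; P=W[b:d,a:e].reshape(-1,3); P=P[P[:,2]>zl]; print(n,np.nanpercentile(P,[2,50,98],axis=0).round(3).tolist())
# bar edge-to-edge
m=np.zeros(im.shape[:2],bool); m[190:225,225:410]=1
P=W[m]; P=P[(P[:,2]>.02)&(P[:,2]<.16)]
print('bar all',np.nanmin(P,0),np.nanmax(P,0))
for y in (0.2,.1,0,-.05):
    q=P[(abs(P[:,1]-y)<.02)&(P[:,2]>.135)]; print(y,q.mean(0).round(4),np.percentile(q[:,0],[2,98]))
from scipy.spatial.transform import Rotation as R
s=manip.read_state(); print(R.from_rotvec(s['orientation']).as_matrix().round(3))
E
```

```text
slim [array([468.6, 326.1]), array([136.4,  65.4]), np.float64(89.7)]
  band ((470.1669006347656, 327.13702392578125), (90.89908599853516, 25.559560775756836), 88.68750762939453) [0.4702 0.327  0.1249] 342 [0.1249393  0.12963532]
  dir 89.72529192078758
  band ((470.9950256347656, 329.1798400878906), (26.097209930419922, 123.38341522216797), 0.3521788716316223) [0.4699 0.3226 0.122 ] 480 [0.12198281 0.1291163 ]
  dir 90.54085066200176
large [array([ 424. , -354.7]), array([ 73.7, 169.2]), np.float64(66.8)]
  band ((424.01947021484375, -358.44549560546875), (30.26542854309082, 106.05461120605469), 66.56510162353516) [ 0.4237 -0.3565  0.1419] 475 [0.14187277 0.14806985]
  dir 156.00241831617737
  band ((424.6059875488281, -358.3009948730469), (31.25807762145996, 136.47657775878906), 66.74556732177734) [ 0.4211 -0.355   0.139 ] 667 [0.13900096 0.14773133]
  dir 156.73059373131863
hung [array([ 614. , -105.6]), array([ 70.7, 151. ]), np.float64(86.7)]
  band ((615.5875854492188, -103.83724975585938), (27.851573944091797, 104.95980072021484), 87.70081329345703) [ 0.6136 -0.1039  0.1651] 414 [0.16508424 0.17015772]
  dir 176.90049195029255
  band ((616.3551635742188, -100.8935317993164), (127.49957275390625, 52.438865661621094), 6.381261825561523) [ 0.6108 -0.1038  0.1621] 566 [0.16209692 0.16968512]
  dir 176.69423560602414
patina [[0.384, 0.161, 0.206], [0.406, 0.183, 0.225], [0.427, 0.204, 0.229]]
flux [[0.381, -0.186, 0.17], [0.407, -0.154, 0.184], [0.438, -0.13, 0.227]]
houses [[0.378, -0.078, 0.033], [0.408, 0.006, 0.048], [0.438, 0.094, 0.107]]
bar all [ 0.56278437 -0.21798048  0.02008916] [0.6792401  0.22854841 0.15998988]
0.2 [0.6258 0.1994 0.1475] [0.61960325 0.63332642]
0.1 [0.6229 0.1005 0.1475] [0.61622272 0.63122064]
0 [0.6198 0.0011 0.1483] [0.61295656 0.62997398]
-0.05 [ 0.6179 -0.0497  0.1491] [0.61165644 0.62486788]
[[-0.933  0.36  -0.   ]
 [ 0.36   0.933 -0.001]
 [-0.    -0.001 -1.   ]]
```

Request:
step_arm(targets=[[[1,0,0,-0.05,0.1276],[1,0,0,-0.05,0.1276],[1,0,0,-0.05,0.1276],[1,0,0,-0.05,0.1276],[1,0,0,-0.05,0.1276],[1,0,0,0,0.1276],[1,0,0,0,0.1276],[1,0,0,0,0.1276],[1,0,0,0,0.1276],[1,0,0,0,0]]], grip_force=40)

```text
time: 1.15
ee_pos: [0.2342, 0.6062, 0.2847]
orientation: [2.224, 2.218, -0.001]
wrist_force: [0.6, -0.5, 0.7]
gripper_width: 0.0872
```

```bash
cat >> h.py <<'E'
from scipy.spatial.transform import Rotation as R
def go(x,y,z,yaw=None):
    s=manip.read_state(); M=R.from_rotvec(s['orientation']).as_matrix(); p=s['ee_pos']
    d=M.T@(np.array([x,y,z])-p)/.25; a=np.degrees(np.arctan2(M[1,1],M[0,1]))
    print('t',s['time'],'p',p.round(4),'jaw yaw',a.round(2),'tilt',M[2,2].round(4),'q',s['q'].round(2),'F',s['wrist_force'].round(1),'w',s['gripper_width'].round(4))
    print('tool-frame units',d.round(4), 'rows',(np.linalg.norm(d)/.2).round(2), 'spin', None if yaw is None else round(-((yaw-a+180)%360-180)/60,4))
E
python3 -c "
from h import *
go(.4695,.327,.22,0)"
```

```text
Traceback (most recent call last):
  File "h.py", line 16, in go
    print('t',s['time'],'p',p.round(4),'jaw yaw',a.round(2),'tilt',M[2,2].round(4),'q',s['q'].round(2),'F',s['wrist_force'].round(1),'w',s['gripper_width'].round(4))
                                                                                                                                         ^^^^^^^^^^^^^^^^^^^^^^^^
AttributeError: 'float' object has no attribute 'round'
```

```bash
sed -i "s/s\['gripper_width'\].round(4)/round(s['gripper_width'],4)/" h.py; python3 -c "
from h import *
go(.4695,.327,.22,0)"
```

```text
t 1.15 p [0.2342 0.6062 0.2847] jaw yaw -0.16 tilt -1.0 q [-1.43  0.31  0.21  1.38 -0.06  1.46 -1.23] F [ 0.6 -0.5  0.7] w 0.0872
tool-frame units [-1.1139  0.9442  0.2595] rows 7.42 spin -0.0026
```

Request:
step_arm(targets=[[[1,-0.124,0.105,0.029,-0.0026],[1,-0.124,0.105,0.029,0],[1,-0.124,0.105,0.029,0],[1,-0.124,0.105,0.029,0],[1,-0.124,0.105,0.029,0],[1,-0.124,0.105,0.029,0],[1,-0.124,0.105,0.029,0],[1,-0.124,0.105,0.029,0],[1,-0.122,0.104,0.028,0],[1,0,0,0,0]]])

```text
time: 2.15
ee_pos: [0.4745, 0.3219, 0.2194]
orientation: [2.222, 2.217, -0.002]
wrist_force: [-0.4, 0.1, 0.2]
gripper_width: 0.087
```

```bash
python3 -c "
from h import *
go(.4695,.327,.115,0)
c=cap('wrist','wrist1');W=pts(c)
m=(c['img'].max(-1)<60)&(W[...,2]>.11)&(W[...,2]<.14)&(abs(W[...,1]-.327)<.05)&(abs(W[...,0]-.47)<.04)
P=W[m];print(len(P),P.mean(0) if len(P) else 0,np.percentile(P,[2,98],axis=0) if len(P) else 0)
"
```

```text
t 2.15 p [0.4745 0.3219 0.2194] jaw yaw -0.13 tilt -1.0 q [-1.04  0.18  0.41  1.68 -0.07  1.3  -0.61] F [-0.4  0.1  0.2] w 0.087
tool-frame units [ 0.0215 -0.0205  0.4174] rows 2.09 spin -0.0022
4823 [0.46915177 0.33431118 0.12387567] [[0.45688088 0.2849898  0.11281077]
 [0.48156717 0.3751809  0.12924861]]
```

View pics/wrist1.png

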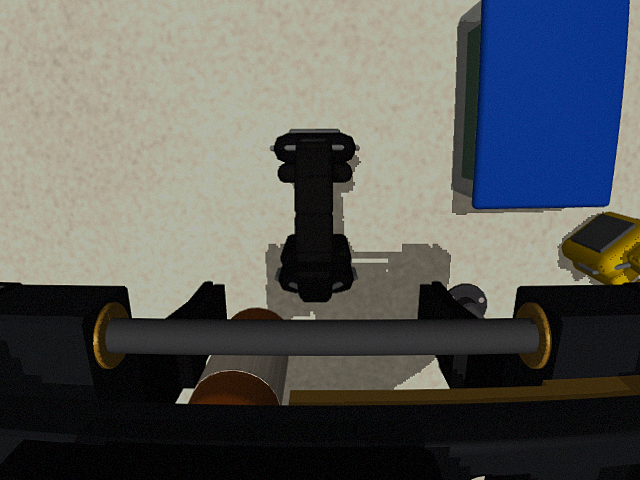

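```bash
python3 -c "
from h import *
c=pickle.load(open('pics/wrist1.pkl','rb'));W=pts(c)
for lo in (.09,.105,.115,.12,.125,.127):
    m=(c['img'].max(-1)<60)&(W[...,2]>lo)&(W[...,2]<.14)&(abs(W[...,1]-.327)<.09)&(abs(W[...,0]-.47)<.016)
    P=W[m];q=np.percentile(P,[1,99],axis=0);print(lo,len(P),q.round(4).tolist(),q.mean(0).round(4))
"
```

```text
0.09 6075 [[0.4565, 0.274, 0.095], [0.4816, 0.3948, 0.1294]] [0.4691 0.3344 0.1122]
0.105 5548 [[0.4565, 0.2788, 0.1063], [0.4816, 0.3867, 0.1294]] [0.4691 0.3328 0.1178]
0.115 4640 [[0.4566, 0.2884, 0.1154], [0.4816, 0.3764, 0.1295]] [0.4691 0.3324 0.1224]
0.12 3874 [[0.4568, 0.2963, 0.1202], [0.4816, 0.3684, 0.1295]] [0.4692 0.3323 0.1249]
0.125 2462 [[0.4569, 0.3076, 0.1251], [0.4809, 0.3566, 0.1297]] [0.4689 0.3321 0.1274]
0.127 1561 [[0.4576, 0.3134, 0.127], [0.4802, 0.3513, 0.1298]] [0.4689 0.3323 0.1284]
```

```bash
python3 -c "
from h import *
go(.469,.330,.150,0)"
```

```text
t 2.2 p [0.4726 0.3251 0.2197] jaw yaw 0.03 tilt -1.0 q [-1.04  0.18  0.41  1.68 -0.07  1.3  -0.61] F [-0.8  1.1  0.9] w 0.0868
tool-frame units [ 0.0201 -0.0144  0.2787] rows 1.4 spin 0.0005
```

Request:
step_arm(targets=[[[1,0.009,-0.003,0.07,0],[1,0,0,0.07,0],[1,0,0,0.07,0],[1,0,0,0.07,0],[1,0,0,0,0],[1,0,0,0,0]]])

```text
time: 2.8
ee_pos: [0.4695, 0.3312, 0.1504]
orientation: [-2.216, -2.227, 0.0]
wrist_force: [0.3, -0.8, 0.2]
gripper_width: 0.0868
```

```bash
python3 -c "
from h import *
go(.469,.330,.113,0)"
```

```text
t 2.8 p [0.4695 0.3312 0.1504] jaw yaw 0.28 tilt -1.0 q [-1.04  0.24  0.4   1.76 -0.1   1.16 -0.6 ] F [ 0.3 -0.8  0.2] w 0.0868
tool-frame units [-0.0049 -0.0021  0.1496] rows 0.75 spin 0.0047
```

Request:
step_arm(targets=[[[1,0,0,0.05,0],[1,0,0,0.05,0],[1,0,0,0.048,0],[1,0,0,0,0],[-1,0,0,0,0],[-1,0,0,0,0],[-1,0,0,0,0],[-1,0,0,0,0],[-1,0,0,0,0],[-1,0,0,0,0]]], grip_force=40)

```text
time: 3.8
ee_pos: [0.4701, 0.3305, 0.1132]
orientation: [-2.219, -2.224, -0.0]
wrist_force: [-0.0, 0.2, -0.2]
gripper_width: 0.0468
```

```bash
python3 -c "
from h import *
go(.469,.330,.113,0);cap('scene','scene2')
im=cv2.imread('pics/scene2.png'); cv2.imwrite('pics/scene2c.png',cv2.resize(im[150:330,340:540],None,fx=3,fy=3))"
```

```text
t 3.8 p [0.4701 0.3305 0.1132] jaw yaw 0.12 tilt -1.0 q [-1.03  0.27  0.4   1.8  -0.12  1.09 -0.59] F [-0.   0.2 -0.2] w 0.0468
tool-frame units [-0.002  -0.0044  0.0007] rows 0.02 spin 0.0021
```

View pics/scene2c.png

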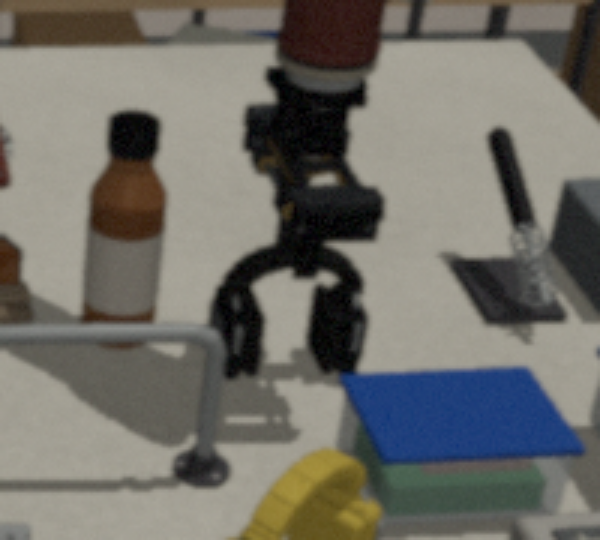

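The crop shows the fingers at the crown of the slim pair's band. They are still closing, at about 70 mm/s.

Request:
step_arm(targets=[[[-1,0,0,0,0],[-1,0,0,0,0],[-1,0,0,0,0],[-1,0,0,0,0],[-1,0,0,0,0],[-1,0,0,-0.02,0],[-1,0,0,-0.04,0],[-1,0,0,-0.06,0],[-1,0,0,0,0],[-1,0,0,0,0]]])

```text
time: 4.85
ee_pos: [0.4704, 0.3308, 0.1439]
orientation: [-2.219, -2.224, -0.003]
wrist_force: [0.2, -0.7, -1.9]
gripper_width: 0.0254
```

```bash
python3 -c "
from h import *
go(.469,.330,.3,88.2);cap('scene','scene3')
im=cv2.imread('pics/scene3.png'); cv2.imwrite('pics/scene3c.png',cv2.resize(im[150:330,340:540],None,fx=3,fy=3))"
```

```text
t 4.85 p [0.4704 0.3308 0.1439] jaw yaw 0.12 tilt -1.0 q [-1.03  0.24  0.4   1.77 -0.1   1.15 -0.6 ] F [ 0.2 -0.7 -1.9] w 0.0254
tool-frame units [-0.0024 -0.005  -0.6245] rows 3.12 spin -1.4679
```

View pics/scene3c.png

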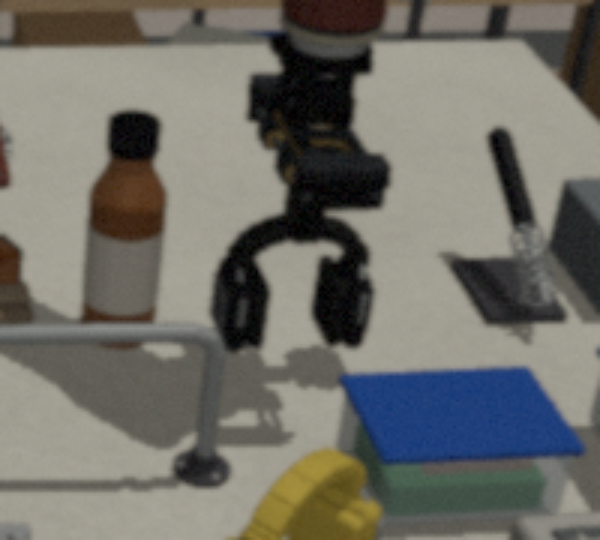

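Lifted level, the grip is 25 mm and the load is 1.9 N, which matches 180 g. Next: raise and turn.

Request:
step_arm(targets=[[[-1,0,0,-0.1,0],[-1,0,0,-0.13,-0.12],[-1,0,0,-0.13,-0.13],[-1,0,0,-0.13,-0.13],[-1,0,0,-0.13,-0.13],[-1,0,0,-0.13,-0.13],[-1,0,0,0,-0.13],[-1,0,0,0,-0.13],[-1,0,0,0,-0.13],[-1,0,0,0,-0.13]]])

```text
time: 5.9
ee_pos: [0.4699, 0.3303, 0.3299]
orientation: [-0.544, -3.093, 0.001]
wrist_force: [-0.1, 0.2, -2.4]
gripper_width: 0.0254
```

Request:
step_arm(targets=[[[-1,0,0,0,-0.13],[-1,0,0,0,-0.13],[-1,0,0,0,-0.05],[-1,0,0,0,0],[-1,0,0,0,0]]])

```text
time: 6.4
ee_pos: [0.47, 0.3303, 0.3301]
orientation: [-0.049, -3.141, 0.001]
wrist_force: [0.9, 0.0, -2.1]
gripper_width: 0.0258
```

```bash
python3 -c "
from h import *
go(.624,.130,.33,88.2)"
```

```text
t 6.4 p [0.47   0.3303 0.3301] jaw yaw 88.21 tilt -1.0 q [-0.95  0.14  0.29  1.49 -0.04  1.52  0.89] F [ 0.9  0.  -2.1] w 0.0258
tool-frame units [-6.409e-01 -7.816e-01  5.000e-04] rows 5.05 spin 0.0001
```

Request:
step_arm(targets=[[[-1,-0.06,-0.06,0,0],[-1,-0.1,-0.08,0,0],[-1,-0.12,-0.1,0,0],[-1,-0.12,-0.13,0,0],[-1,-0.12,-0.13,0,0],[-1,-0.08,-0.13,0,0],[-1,-0.041,-0.1,0,0],[-1,0,-0.05,0,0],[-1,0,0,0,0],[-1,0,0,0,0]]])

```text
time: 7.4
ee_pos: [0.624, 0.1325, 0.3306]
orientation: [-0.045, -3.141, -0.002]
wrist_force: [-0.4, 0.1, -1.9]
gripper_width: 0.0255
```

Request:
step_arm(targets=[[[-1,0,0,0,0],[-1,0,0,0,0]]])

```text
time: 7.6
ee_pos: [0.6241, 0.1327, 0.3306]
orientation: [-0.042, -3.141, -0.001]
wrist_force: [0.1, -0.6, -1.9]
gripper_width: 0.0255
```

```bash
python3 -c "
from h import *
go(.624,.130,.2,88.2)
c=cap('top','top4');W=pts(c);cap('scene','scene4')
m=(W[...,2]>.24)&(W[...,2]<.335)&(abs(W[...,0]-.62)<.12)&(abs(W[...,1]-.13)<.12)&(c['img'].max(-1)<75)
cv2.imwrite('pics/s4.png',np.vstack([cv2.resize(c['img'][100:300,180:440],(780,600))]))
"
```

```text
t 7.6 p [0.6241 0.1327 0.3306] jaw yaw 88.46 tilt -1.0 q [-0.62  0.29  0.45  1.34 -0.13  1.54  1.36] F [ 0.1 -0.6 -1.9] w 0.0255
tool-frame units [ 1.000e-04 -1.130e-02  5.223e-01] rows 2.61 spin 0.0043
```

View pics/s4.png

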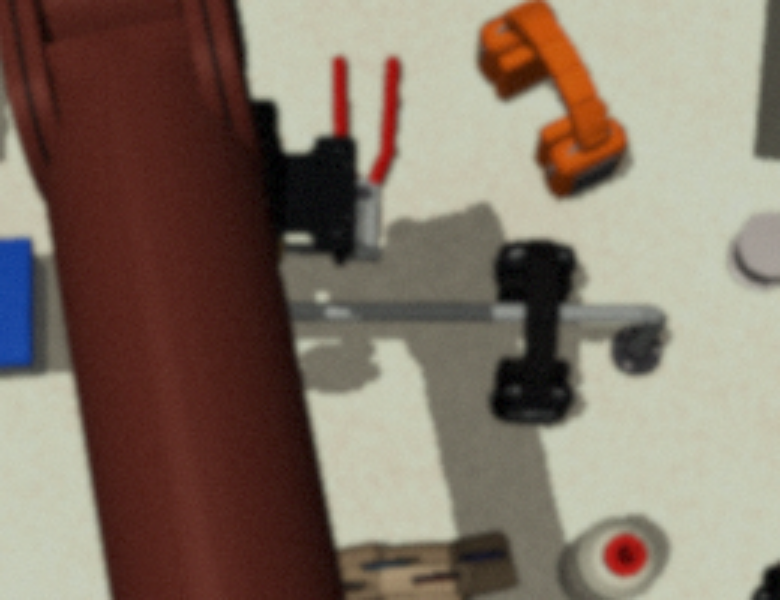

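View pics/scene4.png

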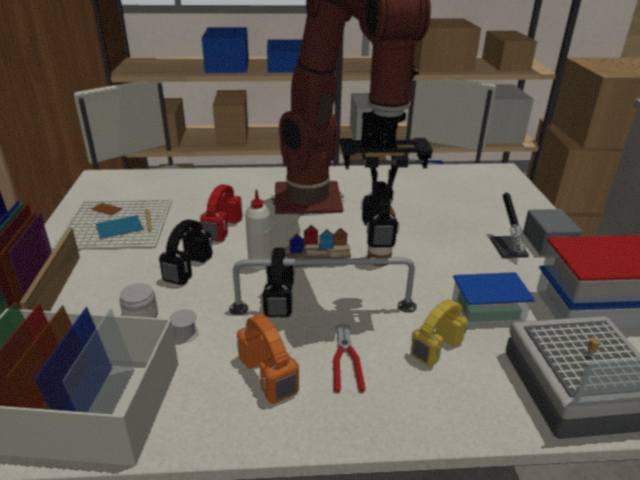

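Request:
step_arm(targets=[[[-1,0,-0.008,0.06,0],[-1,0,0,0.11,0],[-1,0,0,0.11,0],[-1,0,0,0.11,0],[-1,0,0,0.11,0],[-1,0,0,0.09,0],[-1,0,0,0.06,0],[-1,0,0,0.03,0],[-1,0,0,0,0],[-1,0,0,0,0]]])

```text
time: 8.7
ee_pos: [0.625, 0.1289, 0.1614]
orientation: [0.046, 3.14, 0.0]
wrist_force: [-0.1, 0.4, -2.8]
gripper_width: 0.0256
```

```bash
python3 -c "
from h import *
go(.624,.130,.153,88.2);cap('scene','scene5')
im=cv2.imread('pics/scene5.png'); cv2.imwrite('pics/scene5c.png',cv2.resize(im[150:330,290:490],None,fx=3,fy=3))"
```

```text
t 8.7 p [0.625  0.1289 0.1614] jaw yaw 88.32 tilt -1.0 q [-0.61  0.36  0.43  1.59 -0.16  1.22  1.39] F [-0.1  0.4 -2.8] w 0.0256
tool-frame units [0.0042 0.0044 0.0337] rows 0.17 spin 0.0019
```

View pics/scene5c.png

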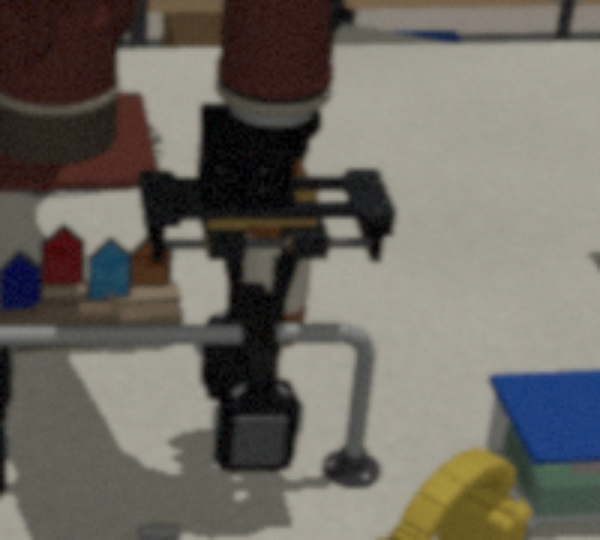

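Request:
step_arm(targets=[[[-1,0,0,0.008,0],[-1,0,0,0.008,0],[-1,0,0,0.004,0],[-1,0,0,0.004,0],[-1,0,0,0,0]]])

```text
time: 9.25
ee_pos: [0.6244, 0.1288, 0.1544]
orientation: [-0.046, -3.141, 0.0]
wrist_force: [0.0, 0.4, -1.6]
gripper_width: 0.026
```

Request:
step_arm(targets=[[[-1,0,0,0.004,0],[-1,0,0,0.004,0],[-1,0,0,0,0]]])

```text
time: 9.55
ee_pos: [0.6245, 0.1288, 0.1528]
orientation: [0.046, 3.141, 0.0]
wrist_force: [-1.8, -0.7, 0.6]
gripper_width: 0.0264
```

Contact made: the vertical force went from −1.9 to +0.6 N. Now I open to about 60 mm.

Request:
step_arm(targets=[[[0.4,0,0,0,0],[0.4,0,0,0,0],[0.4,0,0,0,0],[0.4,0,0,0,0],[0.4,0,0,0,0],[0.4,0,0,0,0],[0.4,0,0,-0.02,0],[0.4,0,0,-0.06,0],[0.4,0,0,-0.1,0],[0.4,0,0,-0.1,0]]])

```text
time: 10.55
ee_pos: [0.6245, 0.1287, 0.2245]
orientation: [0.046, 3.141, 0.0]
wrist_force: [0.6, -0.5, -0.0]
gripper_width: 0.0606
```

```bash
python3 -c "
from h import *
go(.624,.130,.3,88.2);cap('scene','scene6')
im=cv2.imread('pics/scene6.png'); cv2.imwrite('pics/scene6c.png',cv2.resize(im[150:330,240:440],None,fx=3,fy=3))"
```

```text
t 10.55 p [0.6245 0.1287 0.2245] jaw yaw 88.31 tilt -1.0 q [-0.62  0.32  0.44  1.51 -0.14  1.34  1.38] F [ 0.6 -0.5 -0. ] w 0.0606
tool-frame units [ 0.002   0.0051 -0.3019] rows 1.51 spin 0.0018
```

View pics/scene6c.png

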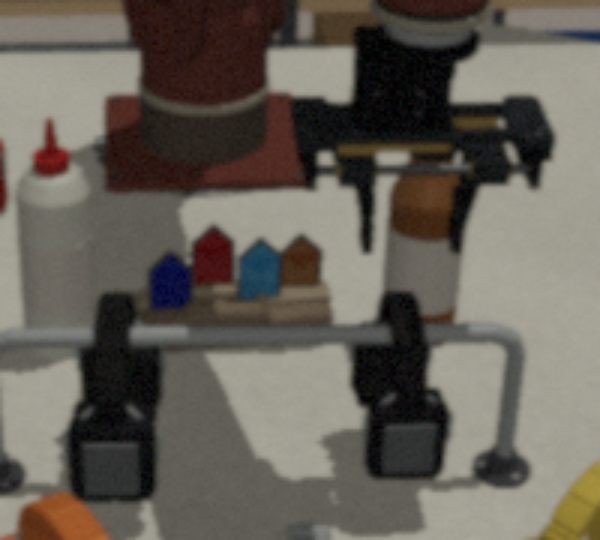

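The slim pair hangs on the bar at (405,360) in the crop, released. Now to the large pair.

Request:
step_arm(targets=[[[0.4,0,0,-0.15,0],[0.4,0,0,-0.15,0],[0.4,0,0,0,0.12],[0.4,0,0,0,0.12],[0.4,0,0,0,0.12],[1,0,0,0,0],[1,0,0,0,0]]])

```text
time: 11.3
ee_pos: [0.6245, 0.1289, 0.2983]
orientation: [0.628, 3.078, 0.0]
wrist_force: [-0.3, 0.2, 0.4]
gripper_width: 0.0702
```

```bash
python3 -c "
from h import *
go(.424,-.3565,.30,66.7)"
```

```text
t 11.3 p [0.6245 0.1289 0.2983] jaw yaw 66.94 tilt -1.0 q [-0.66  0.3   0.5   1.4  -0.14  1.48  1.01] F [-0.3  0.2  0.4] w 0.0702
tool-frame units [-0.0225 -2.1005 -0.0076] rows 10.5 spin 0.004
```

Request:
step_arm(targets=[[[1,-0.002,-0.12,0,0.004],[1,-0.002,-0.16,0,0],[1,-0.002,-0.17,0,0],[1,-0.002,-0.17,0,0],[1,-0.002,-0.17,0,0],[1,-0.002,-0.17,0,0],[1,-0.002,-0.17,0,0],[1,-0.002,-0.17,0,0],[1,-0.002,-0.17,0,0],[1,-0.002,-0.17,0,0]]])

```text
time: 12.3
ee_pos: [0.4646, -0.2508, 0.2982]
orientation: [0.635, 3.076, 0.001]
wrist_force: [-0.2, -0.5, -0.7]
gripper_width: 0.0869
```

Request:
step_arm(targets=[[[1,-0.002,-0.16,0,0],[1,0,-0.14,0.06,0],[1,0,-0.1,0.08,0],[1,0,-0.06,0.08,0],[1,0,0,0.04,0],[1,0,0,0,0],[1,0,0,0,0],[1,0,0,0,0]]])

```text
time: 13.1
ee_pos: [0.4213, -0.3541, 0.2336]
orientation: [0.636, 3.075, -0.0]
wrist_force: [0.2, 0.6, -0.3]
gripper_width: 0.0872
```

```bash
python3 -c "
from h import *
go(.424,-.3565,.17,66.7)
c=cap('wrist','wrist7');W=pts(c)
for lo in (.115,.125,.135,.142,.144):
    m=(c['img'].max(-1)<60)&(W[...,2]>lo)&(W[...,2]<.16)&(abs(W[...,1]+.355)<.08)&(abs(W[...,0]-.424)<.09)
    P=W[m]; r=cv2.minAreaRect(P[:,:2].astype(np.float32)*1000); print(lo,len(P),[np.round(x,1) for x in r],np.percentile(P[:,2],[50,99]))
"
```

```text
t 13.1 p [ 0.4213 -0.3541  0.2336] jaw yaw 66.62 tilt -1.0 q [-0.16  0.15  0.87  1.73 -0.12  1.32  1.9 ] F [ 0.2  0.6 -0.3] w 0.0872
tool-frame units [-0.0134 -0.0046  0.2544] rows 1.27 spin -0.0013
0.115 7130 [array([ 419.4, -356. ]), array([ 30. , 126.9]), np.float64(66.6)] [0.14082311 0.14634865]
0.125 6566 [array([ 421.9, -357. ]), array([ 30. , 115.5]), np.float64(66.5)] [0.14156437 0.14636372]
0.135 5230 [array([ 421.9, -356.9]), array([29.9, 93. ]), np.float64(66.4)] [0.14311859 0.14643025]
0.142 3127 [array([ 422.5, -357.4]), array([29.4, 63.2]), np.float64(67.2)] [0.14455471 0.14655462]
0.144 2061 [array([ 421.7, -357.1]), array([27.8, 47.5]), np.float64(67.2)] [0.14508996 0.14665627]
```

View pics/wrist7.png

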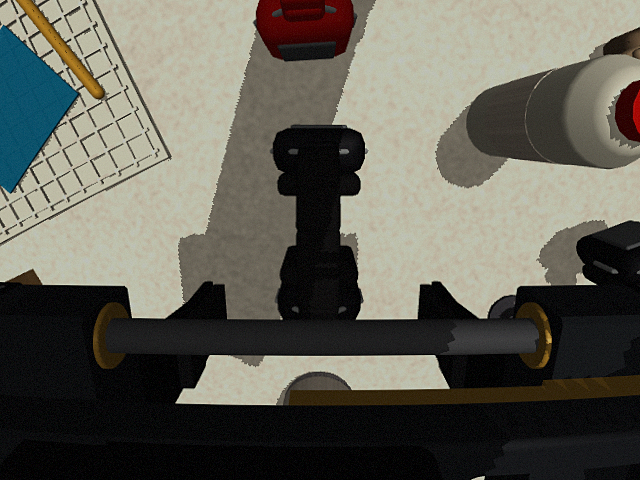

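Request:
step_arm(targets=[[[1,-0.009,-0.009,0.06,0],[1,0,0,0.08,0],[1,0,0,0.08,0],[1,0,0,0.08,0],[1,0,0,0.06,0],[1,0,0,0.04,0],[1,0,0,0.012,0],[1,0,0,0,0],[1,0,0,0,0]]])

```text
time: 14.05
ee_pos: [0.4217, -0.3581, 0.1303]
orientation: [0.64, 3.075, -0.001]
wrist_force: [-0.2, -0.3, 0.3]
gripper_width: 0.0876
```

Request:
step_arm(targets=[[[-1,0,0,0,0],[-1,0,0,0,0],[-1,0,0,0,0],[-1,0,0,0,0],[-1,0,0,0,0],[-1,0,0,0,0],[-1,0,0,0,0],[-1,0,0,0,0],[-1,0,0,0,0],[-1,0,0,0,0]]], grip_force=45)

```text
time: 15.05
ee_pos: [0.4213, -0.3576, 0.1295]
orientation: [-0.64, -3.076, -0.0]
wrist_force: [-0.7, 1.7, -0.3]
gripper_width: 0.0291
```

Request:
step_arm(targets=[[[-1,0,0,0,0],[-1,0,0,0,0],[-1,0,0,-0.02,0],[-1,0,0,-0.06,0],[-1,0,0,-0.1,0],[-1,0,0,-0.06,0],[-1,0,0,0,0],[-1,0,0,0,0]]])

```text
time: 15.85
ee_pos: [0.4214, -0.3576, 0.1895]
orientation: [0.64, 3.075, 0.0]
wrist_force: [-0.6, -0.4, -4.1]
gripper_width: 0.0294
```

```bash
python3 -c "
from h import *
go(.62,-.3565,.36,88.2);cap('scene','scene8')
im=cv2.imread('pics/scene8.png'); cv2.imwrite('pics/scene8c.png',cv2.resize(im[130:310,110:310],None,fx=3,fy=3))"
```

```text
t 15.85 p [ 0.4214 -0.3576  0.1895] jaw yaw 66.5 tilt -1.0 q [-0.14  0.2   0.87  1.78 -0.16  1.23  1.94] F [-0.6 -0.4 -4.1] w 0.0294
tool-frame units [-0.7272  0.3211 -0.6815] rows 5.24 spin -0.3617
```

View pics/scene8c.png

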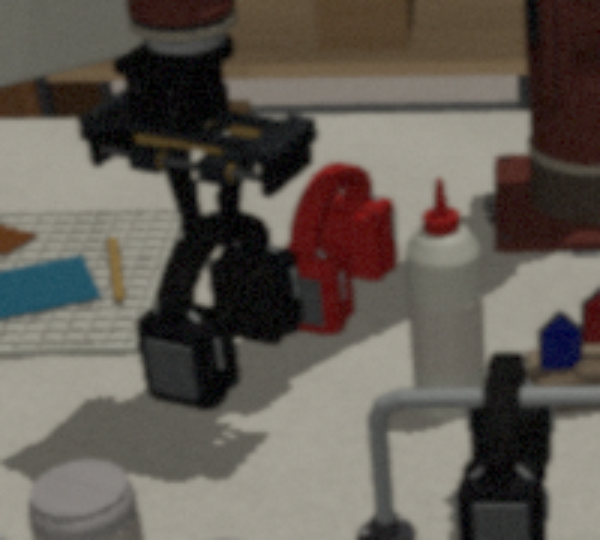

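Request:
step_arm(targets=[[[-1,0,0,-0.1,0],[-1,0,0,-0.13,0],[-1,0,0,-0.13,0],[-1,0,0,-0.13,0],[-1,0,0,-0.13,-0.06],[-1,0,0,-0.06,-0.1],[-1,0,0,0,-0.11],[-1,0,0,0,-0.09],[-1,0,0,0,0],[-1,0,0,0,0]]])

```text
time: 16.9
ee_pos: [0.4211, -0.3576, 0.3587]
orientation: [-0.057, -3.14, -0.001]
wrist_force: [1.2, 1.0, -3.8]
gripper_width: 0.0295
```

```bash
python3 -c "
from h import *
go(.62,-.3565,.36,88.2);go(.6205,.018,.36,88.2)"
```

```text
t 16.9 p [ 0.4211 -0.3576  0.3587] jaw yaw 87.91 tilt -1.0 q [-0.15  0.11  0.86  1.51 -0.08  1.57  2.24] F [ 1.2  1.  -3.8] w 0.0295
tool-frame units [-0.795   0.0332 -0.0063] rows 3.98 spin -0.0048
t 16.9 p [ 0.4211 -0.3576  0.3587] jaw yaw 87.91 tilt -1.0 q [-0.15  0.11  0.86  1.51 -0.08  1.57  2.24] F [ 1.2  1.  -3.8] w 0.0295
tool-frame units [-0.7424  1.5303 -0.0055] rows 8.5 spin -0.0048
```

Request:
step_arm(targets=[[[-1,-0.06,0,-0.006,0],[-1,-0.11,0,0,0],[-1,-0.13,0,0,0],[-1,-0.13,0,0,0],[-1,-0.13,0.04,0,0],[-1,-0.1,0.08,0,0],[-1,-0.06,0.11,0,0],[-1,-0.022,0.13,0,0],[-1,0,0.13,0,0],[-1,0,0.13,0,0]]])

```text
time: 17.9
ee_pos: [0.612, -0.2076, 0.36]
orientation: [-0.057, -3.139, 0.001]
wrist_force: [0.7, 0.2, -3.9]
gripper_width: 0.03
```

Request:
step_arm(targets=[[[-1,0,0.13,0,0],[-1,0,0.13,0,0],[-1,0,0.13,0,0],[-1,0,0.13,0,0],[-1,0,0.13,0,0],[-1,0,0.12,0,0],[-1,0,0.09,0,0],[-1,0,0.05,0,0],[-1,0,0,0,0],[-1,0,0,0,0]]])

```text
time: 18.9
ee_pos: [0.6194, 0.0169, 0.3609]
orientation: [-0.056, -3.141, 0.002]
wrist_force: [-0.3, -1.3, -3.3]
gripper_width: 0.0296
```

```bash
python3 -c "
from h import *
go(.6205,.018,.2,88.2)
c=cap('top','top9');W=pts(c);cap('scene','scene9')
for n,y in (('hung',-.105),('slim',.13)):
    m=(c['img'].max(-1)<75)&(W[...,2]>.155)&(W[...,2]<.18)&(abs(W[...,0]-.62)<.05)&(abs(W[...,1]-y)<.03)
    P=W[m]; print(n,len(P), P.mean(0) if len(P) else '')
cv2.imwrite('pics/s9.png',cv2.resize(c['img'][100:300,180:440],(780,600)))
"
```

```text
t 18.9 p [0.6194 0.0169 0.3609] jaw yaw 87.97 tilt -1.0 q [-0.65  0.28  0.73  1.33 -0.18  1.6   1.58] F [-0.3 -1.3 -3.3] w 0.0296
tool-frame units [-0.0043  0.0052  0.6434] rows 3.22 spin -0.0039
hung 404 [ 0.61593747 -0.10411776  0.16459803]
slim 66 [0.62563483 0.1361635  0.16425506]
```

View pics/s9.png

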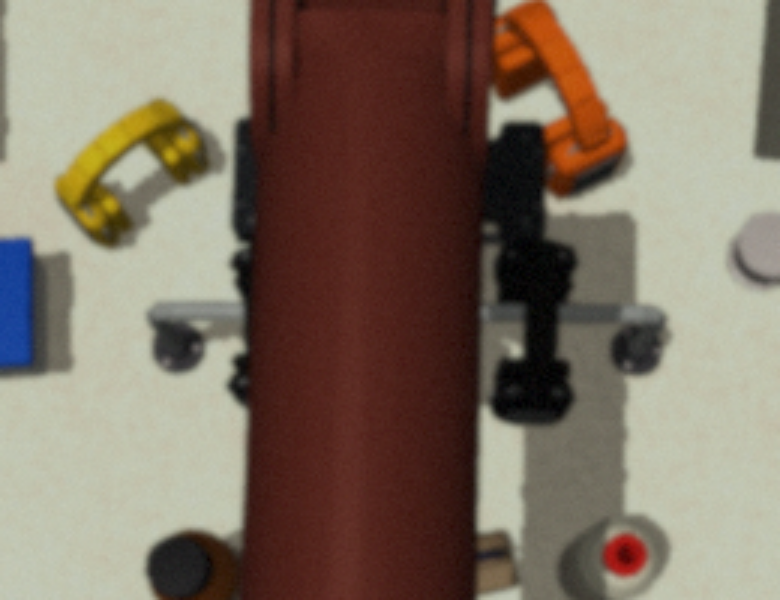

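View pics/scene9.png

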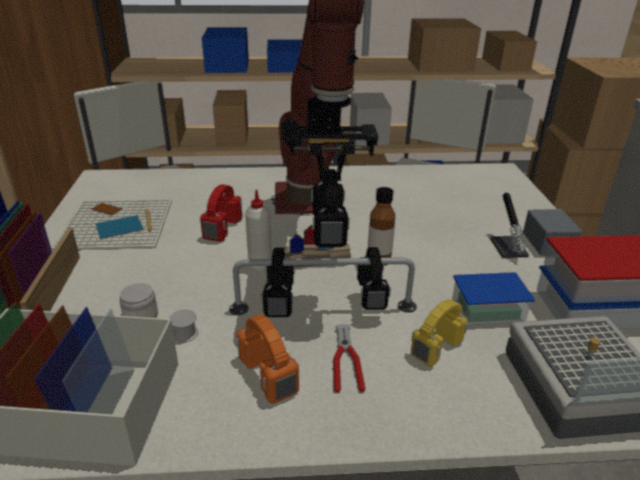

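Request:
step_arm(targets=[[[-1,0,-0.005,0.05,0],[-1,0,0,0.1,0],[-1,0,0,0.12,0],[-1,0,0,0.12,0],[-1,0,0,0.12,0],[-1,0,0,0.12,0],[-1,0,0,0.09,0],[-1,0,0,0.05,0],[-1,0,0,0.02,0],[-1,0,0,0,0]]])

```text
time: 20.0
ee_pos: [0.6194, 0.0167, 0.1634]
orientation: [-0.054, -3.141, 0.0]
wrist_force: [0.1, -0.3, -4.1]
gripper_width: 0.0295
```

```bash
python3 -c "
from h import *
go(.6205,.017,.153,88.2);cap('scene','scene10')
im=cv2.imread('pics/scene10.png'); cv2.imwrite('pics/scene10c.png',cv2.resize(im[150:330,230:430],None,fx=3,fy=3))"
```

```text
t 20.0 p [0.6194 0.0167 0.1634] jaw yaw 88.05 tilt -1.0 q [-0.64  0.36  0.69  1.65 -0.24  1.22  1.63] F [ 0.1 -0.3 -4.1] w 0.0295
tool-frame units [-0.0045  0.0015  0.0417] rows 0.21 spin -0.0025
```

View pics/scene10c.png

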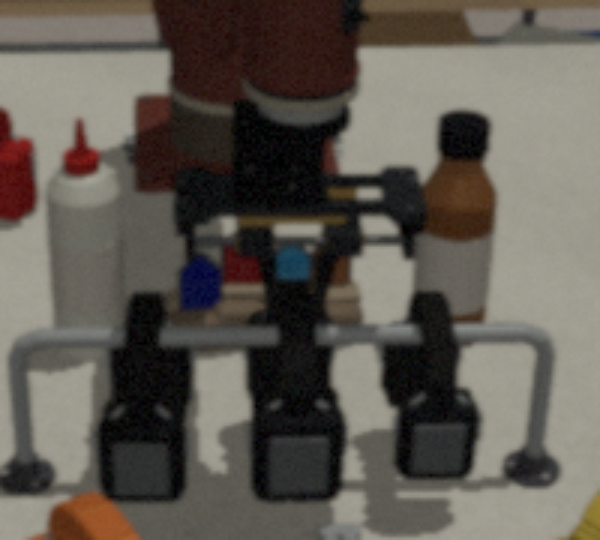

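The large pair straddles the bar with gaps on both sides. Final lowering.

Request:
step_arm(targets=[[[-1,0,0,0.012,0],[-1,0,0,0.008,0],[-1,0,0,0.008,0],[-1,0,0,0.004,0],[-1,0,0,0,0]]])

```text
time: 20.55
ee_pos: [0.6194, 0.0171, 0.1555]
orientation: [-0.053, -3.141, 0.0]
wrist_force: [0.4, 0.4, -3.5]
gripper_width: 0.0297
```

Request:
step_arm(targets=[[[-1,0,0,0.004,0],[-1,0,0,0.004,0],[-1,0,0,0,0]]])

```text
time: 20.85
ee_pos: [0.6193, 0.0171, 0.1534]
orientation: [-0.053, -3.141, 0.0]
wrist_force: [-0.1, 0.5, -2.4]
gripper_width: 0.0296
```

Request:
step_arm(targets=[[[-1,0,0,0.004,0],[-1,0,0,0,0]]])

```text
time: 21.05
ee_pos: [0.6195, 0.017, 0.1525]
orientation: [0.053, 3.141, -0.0]
wrist_force: [1.0, -0.5, -3.1]
gripper_width: 0.0297
```

Request:
step_arm(targets=[[[-1,0,0,0.004,0],[-1,0,0,0,0],[-1,0,0,0,0]]])

```text
time: 21.35
ee_pos: [0.6196, 0.017, 0.1523]
orientation: [0.053, 3.141, 0.001]
wrist_force: [-4.0, -0.3, 6.2]
gripper_width: 0.0295
```

Contact (from about −3 to +6 N). Releasing.

Request:
step_arm(targets=[[[-0.2,0,0,0,0],[0.4,0,0,0,0],[0.4,0,0,0,0],[0.4,0,0,0,0],[0.4,0,0,0,0],[0.4,0,0,0,0],[0.4,0,0,-0.02,0],[0.4,0,0,-0.06,0],[0.4,0,0,-0.1,0],[0.4,0,0,-0.1,0]]])

```text
time: 22.35
ee_pos: [0.6195, 0.0169, 0.2235]
orientation: [0.053, 3.141, -0.0]
wrist_force: [0.2, 1.3, 0.5]
gripper_width: 0.0609
```

Request:
step_arm(targets=[[[0.4,0,0,-0.15,0],[0.4,0,0,-0.15,0],[0.4,0,0,-0.15,0],[0.4,0.1,-0.1,0,0],[0.4,0.15,-0.1,0,0],[0.4,0.15,-0.1,0,0],[0.4,0.15,-0.1,0,0],[0.4,0.1,-0.1,0,0],[0.4,0,0,0,0],[0.4,0,0,0,0]]])

```text
time: 23.35
ee_pos: [0.4528, -0.103, 0.3354]
orientation: [0.055, 3.139, 0.004]
wrist_force: [-0.7, 0.7, 0.2]
gripper_width: 0.0611
```

```bash
python3 -c "
from h import *
go(.6205,.017,.153,88.2);c=cap('scene','scene11')
cv2.imwrite('pics/scene11c.png',cv2.resize(c['img'][150:330,230:430],None,fx=3,fy=3))
c=cap('top','top11');cv2.imwrite('pics/top11c.png',cv2.resize(c['img'][100:300,180:440],(780,600)))"
```

```text
t 23.35 p [ 0.4528 -0.103   0.3354] jaw yaw 88.0 tilt -1.0 q [-0.7  -0.17  0.73  1.74  0.11  1.53  1.56] F [-0.7  0.7  0.2] w 0.0611
tool-frame units [-0.652   0.5015  0.7325] rows 5.51 spin -0.0033
```

View pics/scene11c.png

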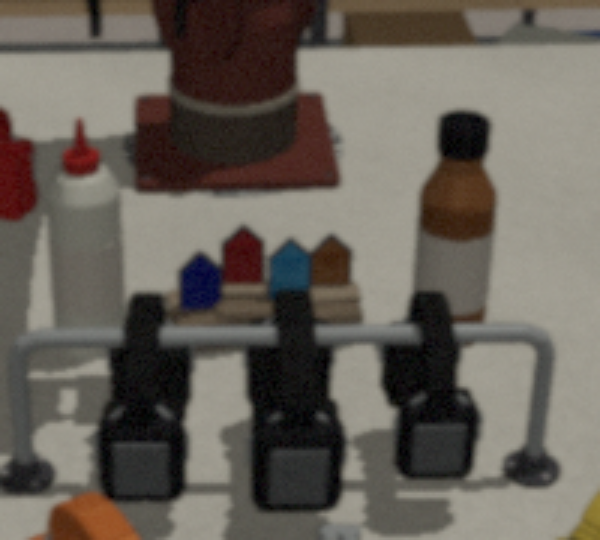

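View pics/top11c.png

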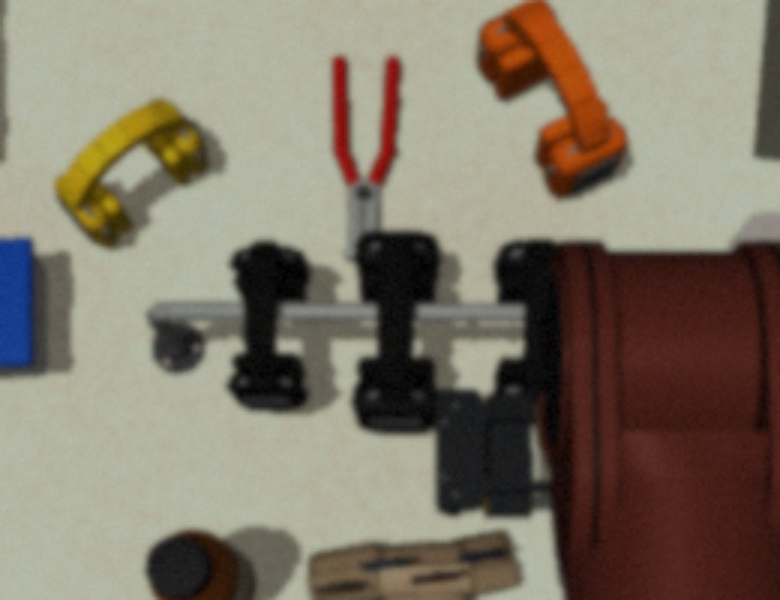

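All three hang separately. I let them settle, compare two frames for stillness, and measure.

Request:
step_arm(targets=[[[0.4,0,0,0,0],[0.4,0,0,0,0],[0.4,0,0,0,0],[0.4,0,0,0,0],[0.4,0,0,0,0],[0.4,0,0,0,0],[0.4,0,0,0,0],[0.4,0,0,0,0],[0.4,0,0,0,0],[0.4,0,0,0,0]]])

```text
time: 24.45
ee_pos: [0.4528, -0.1024, 0.3341]
orientation: [0.053, 3.141, -0.0]
wrist_force: [-0.6, -0.2, -0.2]
gripper_width: 0.0609
```

```bash
python3 -c "
from h import *
a=pickle.load(open('pics/scene11.pkl','rb'))['img']
s=cap('scene','scene12'); d=cv2.absdiff(a,s['img'])[225:330,230:420]; print('diff',d.mean(),np.percentile(d,99.9))
a=pickle.load(open('pics/top11.pkl','rb'))['img']
c=cap('top','top12');W=pts(c); d=cv2.absdiff(a,c['img'])[175:250,250:330]; print('diff top',d.mean(),np.percentile(d,99.9))
for C,W in ((c,W),(s,pts(s))):
  for n,y in (('hung',-.105),('large',.017),('slim',.13)):
    m=(C['img'].max(-1)<75)&(W[...,2]>.155)&(W[...,2]<.18)&(abs(W[...,0]-.62)<.07)&(abs(W[...,1]-y)<.03)
    P=W[m]; 
    if len(P): print(n,len(P),P.mean(0).round(3),np.percentile(P[:,2],98).round(4),np.percentile(P[:,0],[2,98]).round(3),cv2.minAreaRect(P[:,:2].astype(np.float32)*1000)[1:])
"
```

```text
diff 2.6752715121136172 23.0
diff top 2.6664444444444446 15.0
hung 241 [ 0.62  -0.099  0.165] 0.1716 [0.573 0.664] ((20.06353187561035, 97.56078338623047), 84.66850280761719)
large 449 [0.621 0.016 0.165] 0.1719 [0.574 0.67 ] ((29.738080978393555, 105.29228210449219), 88.696044921875)
slim 338 [0.622 0.127 0.164] 0.1709 [0.582 0.668] ((24.109214782714844, 92.31072235107422), 87.8546371459961)
hung 230 [ 0.633 -0.106  0.163] 0.1684 [0.589 0.665] ((27.706342697143555, 86.36820983886719), 85.60558319091797)
large 262 [0.634 0.013 0.163] 0.1683 [0.584 0.667] ((29.998964309692383, 96.7713394165039), 88.41655731201172)
slim 217 [0.637 0.124 0.163] 0.1682 [0.594 0.669] ((26.278404235839844, 83.99109649658203), 87.81620025634766)
```

The pairs are still (the frame differences look like noise), the heights are right, and the hung pair has not moved. Handing in.

```bash
python3 -c "
from h import *
print(manip.hand_in())"
```

```text
the job is handed in; nothing more can be done
None
```

Both pairs now hang on the bar next to the one already there, and I handed the job in at about 24.5 s of the 61 s allowed. The system reports no verdict.

- **Placing:** I gripped each pair at the crown of its headband. I lowered it until the wrist force showed the bar taking the weight, then let go. The slim pair hangs at y ≈ +0.13 and the large pair at y ≈ +0.015.
- **Heights:** All three crown tops read 0.168 m in the scene camera, as expected for a headband resting on the bar. The top camera read 3–4 mm higher.
- **Position on the bar:** All three sit square to the bar. The large pair has a gap of roughly 40–50 mm on each side.
- **Stillness:** Frames taken about 1 s apart differed only by what looks like image noise.
- **Pair already hanging:** In the scene camera it is at the same place as at the start (y ≈ −0.106). In the last top picture the arm partly hid it, so that reading (y ≈ −0.099) is less reliable.
- **Other objects:** The bottles, houses and pliers look unmoved in the final pictures, and I saw no contact with anything during the run. I did not measure them again.
- **Disagreement between cameras:** They differed by about 5 mm on the slim pair's position along its band when I grasped it. I used a value between the two, and the grasp held.

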